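Slow the stirrer and cap its bottle for venting

ROBOT

A 6-joint arm with a two-finger parallel gripper is mounted at the origin on the work surface. World frame = base frame: x ahead of the robot, y to its left, z up, the work surface at z = 0. Lengths are in mm, angles in rad, forces in N, time in s.
With the tool pointing down it reaches from about 250 to 850 mm from the base axis. Payload 12.5 kg.
Tool frame: the origin (TCP) lies on the mounting face of the last link; the fingertips stand 186 mm ahead of it and the grasp point (between the pads) lies 167 mm ahead of it; z points along the fingers, y is the line along which they close (so a half turn about z gives the same grasp; the last joint's range is limited). The gripper opens to 93 mm and grips with 3 to 60 N. Pads are 15 mm wide; open, the fingers measure 128 mm over their backs; the gripper's body (75 mm by 188 mm) begins 65 mm behind the grasp point.
Start: joints at [-1.345, 0.351, 1.652, -0, 1.139, -0.085], TCP at [168.221, -523.629, 404.733] pointing down, gripper open.
Joint ranges: [-2.75, 2.75], [-0.79, 2.1], [0.01, 2.65], [-1.57, 4.71], [0.07, 3.14], [-2.87, 2.87]. Speed limits (rad/s): [2.22, 2.22, 2.79, 3.14, 3.14, 3.14].

INTERFACE

Orientations are given as a unit quaternion [w, x, y, z].
In Python, from station import robot, vision, finish_job, spot_in gives the robot as it stands.
- The arm moves only by the tool carry_out, never from a script. Its argument "series" is a list of rows, each a list of 7 numbers: the shift along the world's x, y, z in m, then the turn, a rotation vector about the world's x, y, z in rad, then the opening in per cent of the stroke, from 0 (shut) to 100 (fully open). In form: [[tx, ty, tz, ax, ay, az, fingers], ...]. A call has 1 to 12 rows; each row shifts and turns the commanded pose from where the row before left it; what a row does not reach is not made up. A row lasts 1/8 s, in which the tool goes at most 62.5 mm and 10.7 degrees, less where a joint would pass 70% of its speed; a pose out of reach is approached as far as the arm can. A call with a gripper value outside its range is refused whole. The fingers move at their own pace and stop on an object; the grip force is fixed at half the most. Time passes only in rows, so rows that do not move let the fingers close. It gives the time, the measured TCP pose, the force, the opening and the grip force at its end, in the units of the state.
- robot.sense(): the state, without advancing time (a new reading comes with each control period).
- vision.capture(name): name is "scene" or "top" or "wrist"; returns a dict with "frame" (480x640x3 uint8, blue, green, red), "intrinsics" (3x3 intrinsics, pixels), "origin" and "rotation" of the camera in the world. Camera axes: x right, y down, z forward; pixel columns grow to the right and rows downward; lengths in mm; the calibration is good to about 2 mm. A picture is of the moment at which its call begins. There is no depth.
- finish_job(): hands the job in; it is judged then, once.
Trained networks look in a picture, given as the dict that the camera call returned (one of the last four; its "shot" number tells which), for a name from the list of things; names that differ only in an ending like _2 or _b are one class to them, and where a whole thing is asked for, a point or a joint stands for the part that bears it (a point fixed in the world has none). Each returns a list of dicts, best first, with "p" (0 to 1); they miss things now and then, are a little off and sometimes report something else, mostly with a low value. They report only what shows in the picture. A call takes as long as a camera call. They do not tell look-alikes from the thing itself.
- spot_in(picture, name): "at" ([column, row] in pixels, amid what is visible of it).
The state is a dict: "clock": time; "qpos": joint angles; "qvel": joint speeds; "joint_torque": joint torques, N m; "tcp_pos": TCP position; "ee_rot": TCP orientation; "ft_force": force on the tool from outside, world axes, zero at the start; "wrist_torque": the same for the moment, N m; "gripper_width": finger opening in mm; "grasp_force": force on a finger pad.
Only numpy, scipy, OpenCV 4.12 (cv2) and the standard library are available. Lean on these libraries where they do the work, as an engineer would, in place of code of your own. Each camera call takes 0.05 s, during which the arm holds its last target. There are 200 camera calls.

TASK

Slide the fader on the stirrer's speed control to the long scale mark. Then screw the cap of the bottle on the stirrer all the way down until it bottoms out, back it off a quarter turn so that the bottle can vent, and finish while still holding the cap there in the gripper. Leave the other things on the bench where they are.

Things in the scene. Friction and masses are not known exactly. Their poses are not given: they have to be found in the camera images.
- stirrer: magnetic stirrer, a white box 140 x 140 x 41 mm with a round steel plate on top, fixed to the bench; a 76 mm wide glass bottle is clamped upright on its middle (plate top 46 mm above the bench, bottle shoulder 98 to 116 mm above the bench, neck 36 mm across). Origin: centre of the underside, on the bottle's axis; z up.
- screw_cap: the bottle's ribbed round screw cap, 47 mm across (49 over the ribs), 26 mm high, already started on the bottle's thread and carried by it. Origin: centre of its underside, on the bottle's axis, 122 mm above the bench when fully home; z up, turns with the cap. Turning takes about 0.06 N m.
- cap_top (a point): centre of the cap's flat top, 148 mm above the bench when the cap is fully home; a 30 mm long low moulded bar on the top, along the cap's own x, shows how it is turned.
- cap_angle (a joint): turn of the cap in rad: 0 is bottomed out (a hard stop), it grows as the cap is unscrewed (anticlockwise seen from above, the right-hand thread raises it 6 mm per full turn), 4.6 is the other hard stop. It starts 2.2 to 3.8, so several grasps may be needed; the cap stays where it is left.
- control: the stirrer's speed control, a white box 100 (x) x 180 (y) x 46 mm high, fixed to the bench, with a straight fader track along the middle of its top, along its own y. Origin: centre of the underside; z up.
- fader (a joint): travel of the fader grip along the track in m, towards the control's own +y: 0 at one end, 0.090 at the other; the long mark is at 0.030. It starts at 0.055 to 0.088. It slides with about 1.5 N of friction and stays where it is left.
- fader_top (a point): centre of the top of the fader grip, a black block 24 (x) x 16 (y, along the track) x 32 mm high with a white line across its middle; its top is 79.5 mm above the bench, the box's top 46 mm.
- long_mark (a point): point of the track, on the box's top, level with the one long bold scale line (it runs out to both sides of the track; the other scale lines are short).
- petri_dish: bystander: closed round clear dish, 90 across, 16 mm high, standing loose on the bench. Origin: centre of its underside.
- amber_bottle: bystander: small brown glass bottle with a blue cap, 48 across, 95 mm high, standing loose on the bench. Origin: centre of its underside.
- slide_box: bystander: flat grey box 90 x 55 x 30 mm high, standing loose on the bench. Origin: centre of its underside.
- beaker: bystander: open glass beaker, 68 across, 90 mm high, standing loose on the bench. Origin: centre of its underside.
- wash_bottle: bystander: white plastic bottle with a blue cap, 64 across, 150 mm high, standing loose on the bench. Origin: centre of its underside.
- weigh_pot: bystander: small open white pot, 60 across, 40 mm high, standing loose on the bench. Origin: centre of its underside.
Not all that is in view belongs to the job. Leave any green or pink look-alike of the control alone.

How it is judged (in metres and radians):
On the way, in this order (a step that is already met when the one before it is completed fails the run):
1. the fader stands at the long mark (within 6 mm) (value of joint fader between 0.024 and 0.036 m), for 0.3 s.
2. the cap is screwed down until it bottoms out (within 5 degrees of its stop), the fader still at its mark (all of step 1 and value of joint cap_angle below 0.09 rad), for 0.2 s.
At the end, for the whole second after the job is handed in: the fader stands within 6 mm of the long mark, the cap is a quarter turn (90 degrees, give or take 17) back from its stop and still, and the gripper's fingers still hold it with more than 2 N (all of step 1 and value of joint cap_angle between 1.27 and 1.87 rad and velocity of joint cap_angle between -0.1 and 0.1 rad/s and contact force between the fingers and screw_cap above 2 N); the arm keeps its last pose, push and grip.
It fails at once if a bystander is pushed more than 30 mm or knocked over (distance of any of petri_dish, amber_bottle, slide_box, beaker, wash_bottle, weigh_pot from where it was at the start of the episode above 0.03 m or angle between any of petri_dish, amber_bottle, slide_box, beaker, wash_bottle, weigh_pot's own z axis and vertical above 0.5 rad).
It also fails if it takes over 64 s, if anything falls off the work surface, if the arm or the gripper's body presses on something with over 40 N, if the wrist force passes 120 N, or if a joint passes its speed limit or range.

## Working session

There is one attempt and no reset: what is moved stays moved. The work goes in short steps, Python scripts to look and compute and a tool call to move; the robot and the scene stay as the last step left them, time stands still between calls to the robot, and variables do not carry over. Pictures are saved under pics/ and viewed, at most 10 in all, crops included, and the job is handed in when it is done.

Besides the shell and the picture viewer there is one more tool, called after ">>>" as name(argument=value, ...) on one line, values as JSON. carry_out: Moves the arm, as the interface text tells. Its arguments: {"type":"object","properties":{"series":{"type":"array"}},"required":["series"]}

```bash
mkdir -p pics; cat > h.py <<'E'
import numpy as np,cv2
from station import robot,vision,finish_job,spot_in
def ray(p,uv,z):
    K=np.array(p["intrinsics"]);R=np.array(p["rotation"]);o=np.array(p["origin"])
    d=R@np.linalg.solve(K,[uv[0],uv[1],1.]);return o+d*(z-o[2])/d[2]
def proj(p,X):
    K=np.array(p["intrinsics"]);R=np.array(p["rotation"]);o=np.array(p["origin"])
    v=K@(R.T@(np.array(X)-o));return v[:2]/v[2]
E
python3 - <<'E'
from h import *
for n in("top","scene"):
    p=vision.capture(n);cv2.imwrite(f"pics/{n}0.png",p["frame"]);print(n,p["origin"])
    for t,z in(("fader_top",79.5),("cap_top",151),("long_mark",46),("control",46),("petri_dish",16),("amber_bottle",95),("slide_box",30),("beaker",90),("wash_bottle",150),("weigh_pot",40)):
        for d in spot_in(p,t)[:3]:
            if d["p"]>.2: print(t,np.round(d["at"]),round(d["p"],2),np.round(ray(p,d["at"],z)))
E
```

```text
top [ 390.61418239   17.12964065 1369.96703145]Traceback (most recent call last):
  File "<stdin>", line 6, in <module>
  File "h.py", line 5, in ray
    d=R@np.linalg.solve(K,[uv[0],uv[1],1.]);return o+d*(z-o[2])/d[2]
      ~^~~~~~~~~~~~~~~~~~~~~~~~~~~~~~~~~~~~
ValueError: matmul: Input operand 1 has a mismatch in its core dimension 0, with gufunc signature (n?,k),(k,m?)->(n?,m?) (size 3 is different from 4)
```

```bash
sed -i 's/R=np.array(p\["rotation"\])/R=rot(p)/' h.py; cat >> h.py <<'E'
def rot(p):
    from scipy.spatial.transform import Rotation
    q=np.array(p["rotation"]);return Rotation.from_quat(q[[1,2,3,0]]).as_matrix()
E
python3 - <<'E'
from h import *
for n in("top","scene"):
    p=vision.capture(n);cv2.imwrite(f"pics/{n}0.png",p["frame"]);print(n,p["origin"])
    for t,z in(("fader_top",79.5),("cap_top",151),("long_mark",46),("control",46),("petri_dish",16),("amber_bottle",95),("slide_box",30),("beaker",90),("wash_bottle",150),("weigh_pot",40)):
        for d in spot_in(p,t)[:3]:
            if d["p"]>.2: print(t,np.round(d["at"]),round(d["p"],2),np.round(ray(p,d["at"],z)))
E
```

```text
top [ 390.61418239   17.12964065 1369.96703145]
fader_top [422. 216.] 0.62 [ 587. -190.   80.]
fader_top [167. 318.] 0.58 [364. 398.  80.]
fader_top [280. 340.] 0.5 [309. 140.  80.]
cap_top [428. 208.] 0.84 [ 594. -194.  151.]
long_mark [155. 311.] 0.95 [380. 435.  46.]
long_mark [253. 231.] 0.71 [564. 205.  46.]
long_mark [263. 338.] 0.6 [313. 181.  46.]
control [250. 232.] 0.86 [562. 211.  46.]
control [153. 313.] 0.72 [375. 440.  46.]
control [261. 337.] 0.61 [315. 187.  46.]
petri_dish [342. 244.] 0.62 [533.  -6.  16.]
amber_bottle [335. 189.] 0.91 [651.   8.  95.]
slide_box [336. 280.] 0.57 [446.   9.  30.]
beaker [254. 232.] 0.75 [556. 197.  90.]
wash_bottle [142. 227.] 0.63 [564. 433. 150.]
wash_bottle [341. 242.] 0.49 [522.  -1. 150.]
wash_bottle [385. 142.] 0.29 [ 745. -104.  150.]
weigh_pot [517. 256.] 0.72 [ 494. -417.   40.]
scene [1038.92943467 -320.83922394  906.31104348]
fader_top [308. 167.] 0.41 [314. 135.  79.]
cap_top [253. 290.] 0.97 [ 602. -189.  151.]
long_mark [323. 176.] 0.94 [338. 168.  46.]
long_mark [406. 148.] 0.92 [388. 433.  46.]
long_mark [389. 224.] 0.84 [575. 205.  46.]
control [404. 154.] 0.72 [403. 410.  46.]
control [320. 173.] 0.65 [325. 169.  46.]
control [385. 225.] 0.58 [572. 195.  46.]
petri_dish [313. 263.] 0.9 [543.  -7.  16.]
amber_bottle [349. 290.] 0.69 [689. -12.  95.]
slide_box [296. 239.] 0.81 [465.  -5.  30.]
beaker [335. 351.] 0.74 [ 779. -116.   90.]
wash_bottle [462. 178.] 0.63 [627. 377. 150.]
weigh_pot [143. 336.] 0.88 [ 497. -415.   40.]
```

View pics/top0.png

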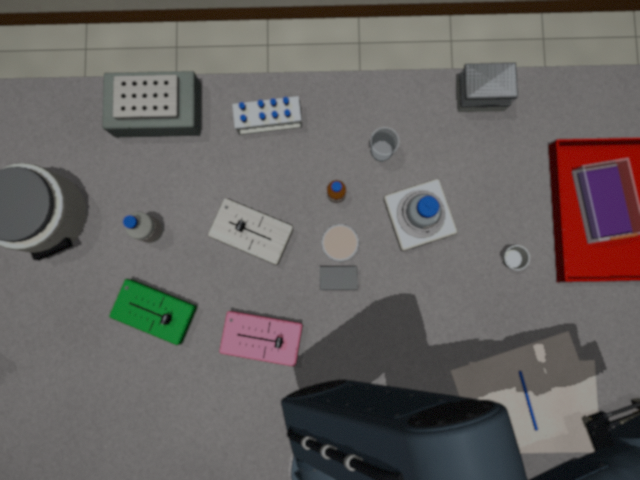

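View pics/scene0.png

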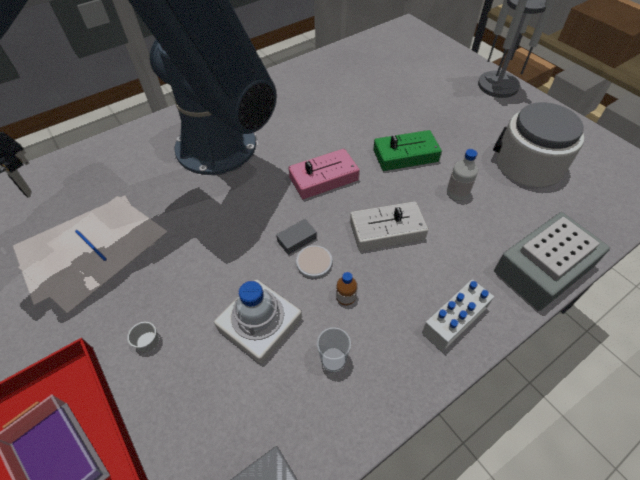

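Candidates for the control in the top view are white (250,232), green (153,312) and pink (261,338). The white one fits, since the others are the look-alikes. Its fader sits at about (241,226), and the arm starts well clear of it. I'll enlarge that area to confirm.

```bash
python3 - <<'E'
from h import *
a=cv2.imread("pics/top0.png")[192:272,195:305];b=cv2.imread("pics/scene0.png")[190:260,340:440]
a=cv2.resize(a,(550,400),interpolation=cv2.INTER_CUBIC)
b=cv2.resize(b,(250,175),interpolation=cv2.INTER_CUBIC)
c=np.zeros((400,800,3),np.uint8);c[:,:550]=a;c[:175,550:]=b
cv2.imwrite("pics/c1.png",c)
E
```

```text
(no output)
```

View pics/c1.png

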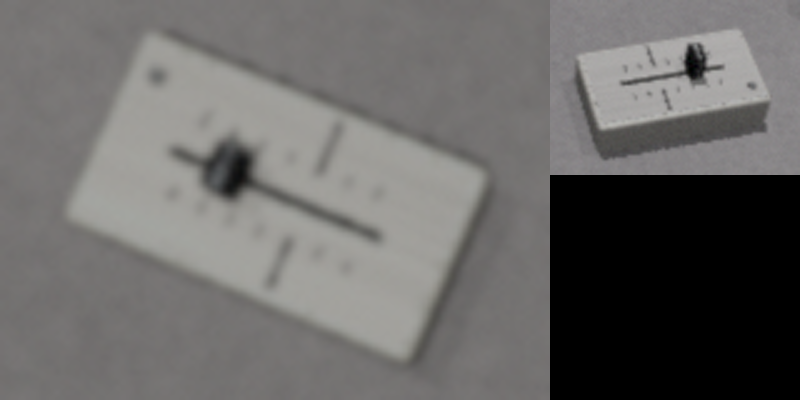

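The crop confirms it: a white box whose grip sits at about px (241,225), with the long line crossing the track near px (256.6,233). I'll work out the geometry and the move.

```bash
python3 - <<'E'
from h import *
p=vision.capture("top")
f=lambda c:(195+(c[0]+.5)/5-.5,192+(c[1]+.5)/5-.5)
e1,e2=ray(p,f((172,150)),46),ray(p,f((380,238)),46)
print("ends",e1,e2,np.linalg.norm(e1-e2))
print("mark",ray(p,f((308,206)),46),"box",[np.round(ray(p,f(c),46)) for c in((150,33),(488,175),(408,360),(68,213))])
print("fader",ray(p,f((229,167)),72))
d=e1-e2;print("track dir deg",np.degrees(np.arctan2(d[1],d[0])))
s=robot.sense();print(s)
from scipy.spatial.transform import Rotation as R
q=np.array(s["ee_rot"]);print(R.from_quat(q[[1,2,3,0]]).as_matrix().round(3))
w=vision.capture("wrist");print(w["origin"],rot(w).round(2),w["intrinsics"])
E
```

```text
ends [587.8354736  261.83707039  46.        ] [543.854217   163.01903327  46.        ] 108.1635585209044
mark [559.76782724 197.11949906  46.        ] box [array([645., 272.,  46.]), array([573., 112.,  46.]), array([486., 150.,  46.]), array([559., 311.,  46.])]
fader [575.45229319 230.3936918   72.        ]
track dir deg 66.0074369273805
{'clock': 1.25, 'qpos': array([-1.34460474e+00,  3.50669625e-01,  1.65182827e+00,  2.50263623e-05,
        1.13907729e+00, -8.46012798e-02]), 'qvel': array([ 1.27565581e-03, -8.42853215e-05,  5.04614382e-04,  2.66674601e-04,
       -1.27085180e-03, -8.00899394e-04]), 'joint_torque': array([-7.41749700e-04, -4.97249258e+01, -2.85481811e+01,  6.99407095e-02,
        2.20885727e-02,  2.72368129e-05]), 'tcp_pos': array([ 168.21779031, -523.61872123,  404.7384443 ]), 'ee_rot': array([7.90701866e-06, 9.87951062e-01, 1.54766595e-01, 1.19543709e-05]), 'ft_force': array([0.21826046, 0.17266275, 0.07526292]), 'wrist_torque': array([-0.02028881,  0.00086054,  0.0434654 ]), 'grasp_force': 0.0, 'gripper_width': 93.08183927013367}
[[ 0.952  0.306  0.   ]
 [ 0.306 -0.952 -0.   ]
 [ 0.     0.    -1.   ]]
[ 247.05607986 -496.84973045  384.1242646 ] [[ 0.31 -0.91 -0.28]
 [-0.95 -0.29 -0.09]
 [ 0.    0.3  -0.95]] [[361.19943543   0.         324.03173067]
 [  0.         361.19943543 242.17019458]
 [  0.           0.           1.        ]]
```

>>> carry_out(series=[[0.0252,0.0468,0,0,0,0.151,100],[0.0252,0.0468,0,0,0,0.151,100],[0.0252,0.0468,0,0,0,0.151,100],[0.0252,0.0468,0,0,0,0.151,100],[0.0252,0.0468,0,0,0,0.151,100],[0.0252,0.0468,0,0,0,0.151,100],[0.0252,0.0468,0,0,0,0.151,100],[0.0252,0.0468,0,0,0,0.151,100]])

```text
clock: 2.3
tcp_pos: [370.3, -147.6, 405.0]
ee_rot: [0.0, 0.724, 0.69, 0.0]
ft_force: [0.7, -0.5, 0.7]
gripper_width: 93.0
grasp_force: 0.0
```

>>> carry_out(series=[[0.0252,0.0468,0,0,0,0.151,100],[0.0252,0.0468,0,0,0,0.151,100],[0.0252,0.0468,0,0,0,0.151,100],[0.0252,0.0468,-0.01,0,0,0.151,100],[0.0252,0.0468,-0.01,0,0,0.151,60],[0.0252,0.0468,-0.01,0,0,0.151,60],[0.0252,0.0468,-0.01,0,0,0.151,60],[0.0252,0.0468,-0.01,0,0,0.151,60],[0,0,-0.01,0,0,0,60],[0,0,0,0,0,0,60]])

```text
clock: 3.55
tcp_pos: [571.0, 224.8, 343.7]
ee_rot: [-0.001, 0.206, 0.978, -0.001]
ft_force: [-0.4, 0.8, 0.4]
gripper_width: 55.9
grasp_force: 0.0
```

```bash
cat > look.py <<'E'
from h import *
import sys
p=vision.capture("wrist");cv2.imwrite(f"pics/{sys.argv[1]}.png",p["frame"])
np.savez(f"pics/{sys.argv[1]}.npz",**{k:np.array(p[k]) for k in("intrinsics","origin","rotation")})
for a in sys.argv[2:]:
    t,z=a.split(":")
    for d in spot_in(p,t)[:2]: print(t,np.round(d["at"],1),round(d["p"],2),np.round(ray(p,d["at"],float(z)),1))
s=robot.sense();print(s["clock"],s["tcp_pos"],s["qpos"],s["ee_rot"],s["gripper_width"])
E
python3 look.py w1 fader_top:79.5 long_mark:46
```

```text
fader_top [333.2 244.4] 0.84 [567.7 234.1  79.5]
long_mark [311.1 229.2] 0.67 [559.  219.5  46. ]
long_mark [69.1 10.6] 0.61 [355.2 133.5  46. ]
3.7 [571.28817877 224.18988341 345.39861505] [ 2.98130449e-01  5.27673226e-01  1.53560756e+00 -7.80971503e-05
  1.07783974e+00 -8.55981972e-01] [2.23118164e-04 2.06819915e-01 9.78378999e-01 8.44290262e-05] 55.67587445265556
```

View pics/w1.png

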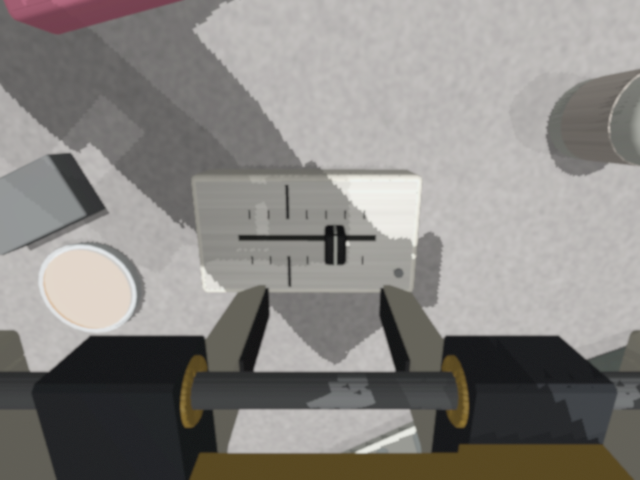

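The wrist view shows the grip's white line at about (336,243). The long mark crosses the track at (288.5,238), and the track ends are (240,238) and (375,238).

```bash
python3 - <<'E'
from h import *
p=dict(np.load("pics/w1.npz"))
m=ray(p,(288.5,238),46);a=ray(p,(240,238),46);b=ray(p,(375,238),46)
d=(b-a)/np.linalg.norm(b-a);print(m,a,b,np.linalg.norm(b-a),np.degrees(np.arctan2(d[1],d[0])))
for z,uv in((79.5,(335,244)),(79.5,(336,241))):
    f=ray(p,uv,z);print(f,(f-m)[:2]@d[:2],(f-m)[:2]@[-d[1],d[0]])
E
```

```text
[558.36902071 199.94105259  46.        ] [542.73220977 164.36977327  46.        ] [586.23400159 263.32949042  46.        ] 108.09917442251822 66.27014595319798
[567.93224109 235.37487486  79.5       ] 36.28647741538058 5.504770773433902
[566.17728084 236.89685447  79.5       ] 36.97353869176887 7.723836845562316
```

>>> carry_out(series=[[0.0017,0.0082,-0.04,0,0,0,60],[0,0,-0.04,0,0,0,60],[0,0,-0.0265,0,0,0,60],[0,0,0,0,0,0,60],[0,0,0,0,0,0,5],[0,0,0,0,0,0,5],[0,0,0,0,0,0,5],[0,0,0,0,0,0,5],[0,0,0,0,0,0,5]])

```text
clock: 4.82
tcp_pos: [573.1, 233.4, 238.5]
ee_rot: [0.0, 0.206, 0.979, 0.0]
ft_force: [-0.3, -0.9, 2.6]
gripper_width: 15.5
grasp_force: 30.0
```

>>> carry_out(series=[[-0.003,-0.0067,0,0,0,0,5],[-0.003,-0.0067,0,0,0,0,5],[-0.003,-0.0067,0,0,0,0,5],[-0.003,-0.0067,0,0,0,0,5],[-0.0027,-0.0066,0,0,0,0,5],[0,0,0,0,0,0,5],[0,0,0,0,0,0,5]])

```text
clock: 5.7
tcp_pos: [558.2, 199.4, 238.5]
ee_rot: [-0.0, 0.206, 0.979, -0.0]
ft_force: [-1.7, 0.2, 7.1]
gripper_width: 16.0
grasp_force: 30.0
```

>>> carry_out(series=[[0,0,0,0,0,0,60],[0,0,0,0,0,0,60],[0,0,0,0,0,0,60],[0,0,0.03,0,0,0,60],[0,0,0.04,0,0,0,60],[0,0,0.04,0,0,0,60],[0,0,0,0,0,0,60]])

```text
clock: 6.58
tcp_pos: [558.8, 200.1, 351.1]
ee_rot: [0.002, 0.206, 0.979, 0.001]
ft_force: [-0.4, -0.1, -0.4]
gripper_width: 55.6
grasp_force: 0.0
```

```bash
python3 look.py w2 fader_top:79.5
```

```text
fader_top [320.2 238.1] 0.76 [551.4 202.5  79.5]
6.675 [558.20321601 199.90394288 347.74262468] [ 2.65395647e-01  4.89534947e-01  1.59215364e+00 -8.34637862e-05
  1.06033420e+00 -8.90621362e-01] [-1.74895469e-04  2.05886233e-01  9.78575910e-01 -1.30347972e-04] 55.48561285351872
```

View pics/w2.png

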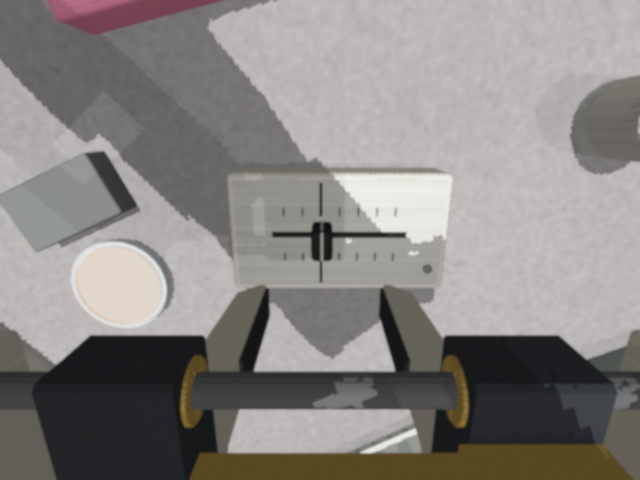

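The white line on the grip (col 322) lies on the long mark (col 321), so the fader is set. Next is the cap.

>>> carry_out(series=[[0.0049,-0.0489,0.009,0,0,0.144,85],[0.0049,-0.0489,0.009,0,0,0.144,85],[0.0049,-0.0489,0.009,0,0,0.144,85],[0.0049,-0.0489,0.009,0,0,0.144,85],[0.0049,-0.0489,0.009,0,0,0.144,85],[0.0049,-0.0489,0,0,0,0.144,85],[0.0049,-0.0489,0,0,0,0.144,85],[0.0049,-0.0489,0,0,0,0.144,85],[0,0,0,0,0,0,85],[0,0,0,0,0,0,85]])

```text
clock: 7.92
tcp_pos: [597.5, -190.8, 391.8]
ee_rot: [-0.001, -0.36, 0.933, 0.001]
ft_force: [-0.4, 0.3, 0.8]
gripper_width: 78.8
grasp_force: 0.0
```

```bash
python3 look.py w3 cap_top:151
```

```text
cap_top [321.5 257.4] 0.69 [ 594.6 -193.3  151. ]
cap_top [275.7 413.5] 0.61 [ 709.5 -135.7  151. ]
8.025 [ 597.62904771 -190.11672704  392.58300566] [-3.82236694e-01  5.02773759e-01  1.45178317e+00  2.01984290e-04
  1.18828236e+00 -2.69040703e+00] [-3.91770962e-04 -3.60355692e-01  9.32814761e-01  4.93777968e-04] 79.14024520813467
```

View pics/w3.png

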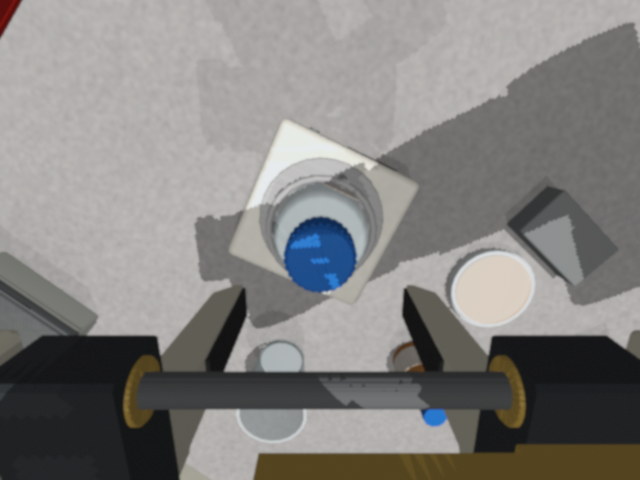

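The cap top is centred near (321,257), which gives world (594.6, -193.3) and agrees with the top view. I'll descend, grip, and take the first torque reading.

>>> carry_out(series=[[-0.003,-0.0021,-0.03,0,0,0,85],[0,0,-0.03,0,0,0,85],[0,0,-0.024,0,0,0,85],[0,0,0,0,0,0,85],[0,0,0,0,0,0,40],[0,0,0,0,0,0,40],[0,0,0,0,0,0,40],[0,0,0,0,0,0,40],[0,0,0,0,0,0,40]])

```text
clock: 9.15
tcp_pos: [595.3, -194.2, 310.1]
ee_rot: [0.002, -0.36, 0.933, -0.002]
ft_force: [6.8, -7.8, -1.8]
gripper_width: 46.1
grasp_force: 30.0
```

```bash
cat > s.py <<'E'
from h import *
s=robot.sense();q=s["ee_rot"]
print(round(s["clock"],2),s["tcp_pos"].round(2),"yaw",np.degrees(2*np.arctan2(q[2],q[1])).round(2),"q6",s["qpos"][5].round(3),"F",s["ft_force"].round(2),"T",s["wrist_torque"].round(3),s["gripper_width"].round(1),s["grasp_force"].round(1))
E
python3 s.py
```

```text
Traceback (most recent call last):
  File "s.py", line 3, in <module>
    print(round(s["clock"],2),s["tcp_pos"].round(2),"yaw",np.degrees(2*np.arctan2(q[2],q[1])).round(2),"q6",s["qpos"][5].round(3),"F",s["ft_force"].round(2),"T",s["wrist_torque"].round(3),s["gripper_width"].round(1),s["grasp_force"].round(1))
                                                                                                                                                                                            ^^^^^^^^^^^^^^^^^^^^^^^^
AttributeError: 'float' object has no attribute 'round'
```

>>> carry_out(series=[[0.0008,-0.0009,0,0,0,0,40],[0,0,0,0,0,0,40]])

```text
clock: 9.4
tcp_pos: [595.8, -194.6, 310.0]
ee_rot: [0.001, -0.36, 0.933, -0.001]
ft_force: [2.6, -3.2, 3.8]
gripper_width: 46.1
grasp_force: 30.0
```

```bash
sed -i 's/s\["gripper_width"\].round(1),s\["grasp_force"\].round(1)/s["gripper_width"],s["grasp_force"]/' s.py; python3 s.py
```

```text
9.4 [ 595.78 -194.6   309.99] yaw 222.23 q6 -2.698 F [ 2.56 -3.23  3.82] T [-0.369 -0.66  -0.007] 46.058791738012715 30.000178227201104
```

>>> carry_out(series=[[0.0003,-0.0003,-0.00016,0,0,-0.165,40],[0,0,-0.00016,0,0,-0.165,40],[0,0,-0.00016,0,0,-0.165,40],[0,0,-0.00016,0,0,-0.165,40],[0,0,-0.00016,0,0,-0.165,40],[0,0,-0.00016,0,0,-0.165,40],[0,0,-0.00016,0,0,-0.165,40],[0,0,-0.00016,0,0,-0.165,40],[0,0,-0.00016,0,0,-0.165,40],[0,0,-0.00016,0,0,-0.165,40],[0,0,-0.00016,0,0,-0.165,40],[0,0,0,0,0,0,40]])

```text
clock: 10.9
tcp_pos: [596.2, -193.5, 308.2]
ee_rot: [0.001, 0.514, 0.858, 0.001]
ft_force: [3.2, 6.7, 5.4]
gripper_width: 46.2
grasp_force: 30.0
```

```bash
python3 s.py
```

```text
10.9 [ 596.25 -193.5   308.22] yaw 118.11 q6 -0.88 F [3.25 6.67 5.41] T [ 1.227 -1.033 -0.047] 46.165315099145005 30.002057540696114
```

>>> carry_out(series=[[0.0003,0.0006,-0.00016,0,0,-0.16,40],[0,0,-0.00016,0,0,-0.16,40],[0,0,-0.00016,0,0,-0.16,40],[0,0,0,0,0,0,40]])

```text
clock: 11.4
tcp_pos: [596.6, -193.2, 307.8]
ee_rot: [0.001, 0.703, 0.711, 0.001]
ft_force: [6.0, 4.2, 3.4]
gripper_width: 46.1
grasp_force: 30.0
```

```bash
python3 s.py
```

```text
11.4 [ 596.63 -193.2   307.76] yaw 90.61 q6 -0.399 F [6.   4.21 3.41] T [ 0.786 -1.127 -0.011] 46.143707415521526 30.001798050943762
```

>>> carry_out(series=[[0,0,-0.00016,0,0,-0.16,40],[0,0,-0.00016,0,0,-0.16,40],[0,0,0,0,0,0,40]])

```text
clock: 11.78
tcp_pos: [596.8, -193.2, 307.5]
ee_rot: [0.001, 0.808, 0.59, 0.002]
ft_force: [6.5, 4.0, 2.3]
gripper_width: 46.2
grasp_force: 30.0
```

```bash
python3 s.py
```

```text
11.78 [ 596.82 -193.25  307.48] yaw 72.28 q6 -0.079 F [6.5  4.03 2.29] T [ 0.642 -1.483 -0.06 ] 46.205748221923585 30.001576670911163
```

>>> carry_out(series=[[0.0006,0.0003,-0.00016,0,0,-0.16,40],[0,0,-0.00016,0,0,-0.16,40],[0,0,0,0,0,0,40]])

```text
clock: 12.15
tcp_pos: [597.2, -193.3, 307.1]
ee_rot: [0.001, 0.891, 0.454, 0.001]
ft_force: [5.7, 2.0, 3.8]
gripper_width: 46.1
grasp_force: 30.0
```

```bash
python3 s.py
```

```text
12.15 [ 597.24 -193.28  307.15] yaw 53.95 q6 0.241 F [5.69 1.95 3.84] T [ 0.062 -1.145 -0.013] 46.05781951525839 30.00141452299431
```

>>> carry_out(series=[[0,0,-0.00016,0,0,-0.16,40],[0,0,-0.00016,0,0,-0.16,40],[0,0,0,0,0,0,40]])

```text
clock: 12.52
tcp_pos: [597.4, -193.4, 306.9]
ee_rot: [0.001, 0.952, 0.306, 0.002]
ft_force: [6.9, 0.1, 2.0]
gripper_width: 46.3
grasp_force: 30.0
```

```bash
python3 s.py
```

```text
12.53 [ 597.37 -193.44  306.9 ] yaw 35.61 q6 0.561 F [6.87 0.09 2.01] T [-0.083 -1.319 -0.08 ] 46.302819424875366 30.00136413378641
```

>>> carry_out(series=[[0.0003,0,-0.0001,0,0,-0.1,40],[0,0,-0.0001,0,0,-0.1,40],[0,0,0,0,0,0,40]])

```text
clock: 12.9
tcp_pos: [597.5, -193.6, 306.7]
ee_rot: [0.001, 0.978, 0.21, 0.002]
ft_force: [4.7, -0.6, 3.0]
gripper_width: 46.3
grasp_force: 30.0
```

```bash
python3 s.py
```

```text
12.9 [ 597.55 -193.59  306.7 ] yaw 24.2 q6 0.761 F [ 4.67 -0.58  2.99] T [-0.233 -1.088 -0.039] 46.270430757767585 30.001099614892155
```

>>> carry_out(series=[[0,0,-0.0001,0,0,-0.1,40],[0,0,-0.0001,0,0,-0.1,40],[0,0,0,0,0,0,40]])

```text
clock: 13.28
tcp_pos: [597.6, -193.7, 306.5]
ee_rot: [0.001, 0.994, 0.111, 0.002]
ft_force: [6.1, -2.0, 2.2]
gripper_width: 46.2
grasp_force: 30.0
```

```bash
python3 s.py
```

```text
13.28 [ 597.56 -193.74  306.51] yaw 12.74 q6 0.961 F [ 6.11 -2.05  2.22] T [-0.459 -1.061 -0.014] 46.202916887033496 30.001064606476575
```

>>> carry_out(series=[[0,0,-0.0001,0,0,-0.1,40],[0,0,-0.0001,0,0,-0.1,40],[0,0,0,0,0,0,40]])

```text
clock: 13.65
tcp_pos: [597.3, -193.8, 306.2]
ee_rot: [0.001, 1.0, 0.013, 0.001]
ft_force: [4.0, -3.9, 4.3]
gripper_width: 46.4
grasp_force: 30.0
```

```bash
python3 s.py
```

```text
13.65 [ 597.32 -193.79  306.24] yaw 1.47 q6 1.158 F [ 4.04 -3.88  4.31] T [-0.605 -0.637  0.802] 46.36521639028364 30.001240400306415
```

Torque jumped to 0.80 N m, which indicates the stop. I'll push slightly more to confirm.

>>> carry_out(series=[[0,0,0,0,0,-0.06,40],[0,0,0,0,0,0,40],[0,0,0,0,0,0,40]])

```text
clock: 14.02
tcp_pos: [597.2, -193.9, 306.2]
ee_rot: [0.001, 1.0, -0.016, 0.001]
ft_force: [3.7, -3.7, 5.5]
gripper_width: 46.7
grasp_force: 30.0
```

```bash
python3 s.py
```

```text
14.03 [ 597.25 -193.86  306.19] yaw -1.87 q6 1.216 F [ 3.73 -3.65  5.51] T [-0.637 -0.541  0.872] 46.69930871749962 30.001082217132762
```

At the stop the tool yaw went on from 1.5° to -1.9° with torque steady at about 0.85 N m, so the pads are slipping and the cap is bottomed out. I'll back off a quarter turn.

>>> carry_out(series=[[0,0,0.00015,0,0,0.145,40],[0,0,0.00015,0,0,0.145,40],[0,0,0.00015,0,0,0.145,40],[0,0,0.00015,0,0,0.145,40],[0,0,0.00015,0,0,0.145,40],[0,0,0.00015,0,0,0.145,40],[0,0,0.00015,0,0,0.145,40],[0,0,0.00015,0,0,0.145,40],[0,0,0.00015,0,0,0.145,40],[0,0,0.00015,0,0,0.145,40],[0,0,0.00015,0,0,0.14,40],[0,0,0,0,0,0,40]])

```text
clock: 15.52
tcp_pos: [597.0, -193.6, 307.7]
ee_rot: [0.0, 0.712, 0.702, 0.0]
ft_force: [1.1, -0.8, 6.2]
gripper_width: 46.7
grasp_force: 30.0
```

>>> carry_out(series=[[0,0,0,0,0,0,40],[0,0,0,0,0,0,40],[0,0,0,0,0,0,40]])

```text
clock: 15.9
tcp_pos: [597.0, -193.6, 307.7]
ee_rot: [0.0, 0.712, 0.702, 0.0]
ft_force: [2.3, -0.8, 5.9]
gripper_width: 46.4
grasp_force: 30.0
```

```bash
python3 s.py; python3 look.py w4 cap_top:149; python3 - <<'E'
from h import *
a=cv2.imread("pics/w4.png");b=cv2.imread("pics/w3.png")[200:300,270:370]
p=vision.capture("top");t=p["frame"][182:242,160:460]
c=np.zeros((480,800,3),np.uint8);c[:300,:400]=cv2.resize(a[140:440,120:520],(400,300));c[:400,400:]=cv2.resize(b,(400,400),interpolation=cv2.INTER_CUBIC)
c[320:440,:400]=0;c[400:480,400:800]=cv2.resize(t,(400,80),interpolation=cv2.INTER_CUBIC)
cv2.imwrite("pics/c4.png",c)
E
```

```text
15.9 [ 597.02 -193.58  307.68] yaw 89.14 q6 -0.373 F [ 2.33 -0.81  5.9 ] T [-0.196 -0.386  0.068] 46.386119240316 30.001106353141154
cap_top [326.3 322.1] 0.59 [ 598.1 -188.2  149. ]
cap_top [227.   10.6] 0.41 [566.4 -70.8 149. ]
16.0 [ 597.010094   -193.58909987  307.65077269] [-3.87767974e-01  5.95702964e-01  1.52346550e+00  3.47823613e-04
  1.02159474e+00 -3.72833659e-01] [3.22684075e-04 7.12430693e-01 7.01742341e-01 2.99812292e-04] 46.185395767643776
```

View pics/w4.png

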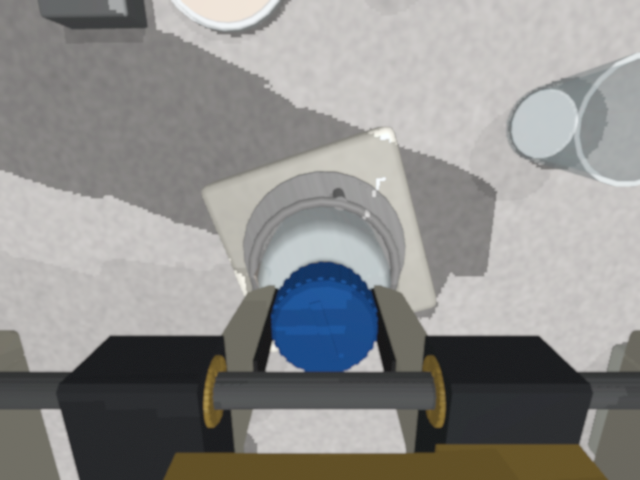

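View pics/c4.png

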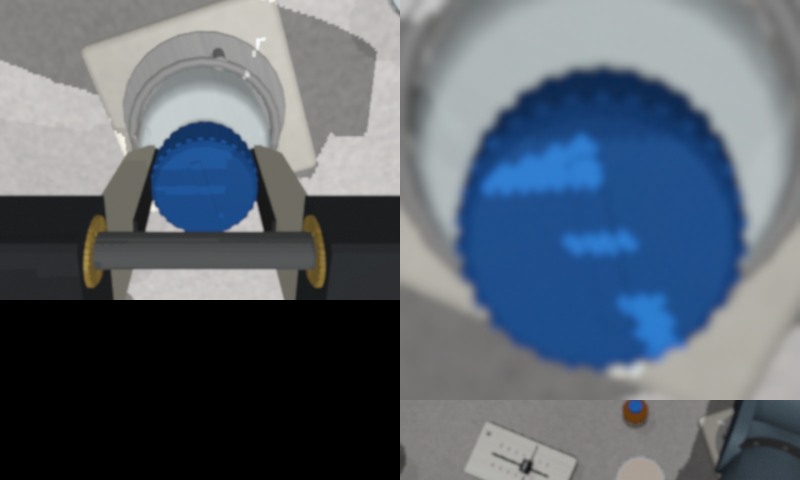

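The wrist view shows the cap held between both pads, with its bar running from about (315,300) to (342,355), nearly parallel to the stirrer's side. Yaw has come back 91° from the stop, grip force is 30 N, and the fader is still on its mark in the top strip. Handing in.

```bash
python3 -c "
from h import *
print(finish_job())"
```

```text
the job is handed in; nothing more can be done
None
```

The job is handed in: the fader is on the long mark, and the cap was screwed to its stop, backed off about 91° and is still held at 30 N; the hand-in returned no verdict.

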